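# Nest the reducer cups in the button-guide stand and hold the probe free in the bore

## Task

Set up the button-guide stand: set the wide reducer cup down in the round seat of the stand, let go, and only then put the narrow cup inside it, both mouth up and fully down. Then take the probe out of its block by the wooden handle and lower it through the hole in the narrow cup, without letting the probe touch the cups or the stand at any time, until its tip is about midway between the underside of the stand's deck and the base board. Finish while still holding it there in the gripper, still, upright and centred in the hole, and leave the foot, tin, screwdriver and hammer where they lie.

Things in the scene. Friction and masses are not known exactly. Their poses are not given: they have to be found in the camera images.
- stand: Fixed bench stand. Origin at the centre of its underside on the table, z up. Wooden base board 150 x 150 x 12 mm; four steel posts (12 mm thick, at +-46 mm in x and y) carry a dark steel deck 110 x 110 mm, underside 50 mm and top 58 mm above the table, with a central 40 mm opening. The gap between board and deck is 12 to 50 mm above the table, open at the sides.
- seat (a point): Centre of the stand's round seat, on the deck's top face, 58 mm above the table. The seat is a steel collar around it, inside diameter 68 mm, outside 80 mm, 12 mm high (its rim is 70 mm above the table).
- wide_cup: Loose aluminium cup, the wider and lower one: outside diameter 62 mm, height 40 mm, wall 4 mm (inside 54 mm), floor 6 mm thick with a central hole 34 mm wide, about 140 g. Straight walls. Origin at the centre of its underside, z towards its mouth. It starts mouth up on the table. Down in the seat its rim stands 28 mm above the collar.
- narrow_cup: Loose aluminium cup, the narrower and taller one: outside diameter 48 mm, height 62 mm, wall 4 mm (inside 40 mm), floor 10 mm thick with a central hole (the guide bore) 20 mm wide, about 130 g. Straight walls. Origin at the centre of its underside, z towards its mouth. It starts mouth up on the table. Nested in the stand its underside is 64 mm and its rim 126 mm above the table.
- bore (a point): Centre of the guide bore in the narrow cup's floor, 5 mm above the cup's underside on its axis.
- block: Fixed upright block of dark wood, 64 x 64 x 125 mm tall, with a vertical through hole 16 mm wide in the centre that the probe stands in. Origin at the centre of its underside, z up.
- probe: Loose probe, about 130 g, 175 mm long: a straight steel rod 10 mm thick and 115 mm long under a square wooden handle 24 x 24 mm and 60 mm tall (faces square to its x and y axes). Origin at the rod's lower end, z up along it to the handle. At the start it stands upright in the block, the handle's underside resting on the block's top.
- probe_tip (a point): The lower end of the probe's rod (same point as the probe's origin).
- probe_handle (a point): On the probe's axis in its handle, 155 mm above the tip and 20 mm below the handle's top: the place to grip.
- foot: Bystander: turned dark wooden furniture foot, 68 mm wide, 58 mm tall. Origin at the centre of its underside.
- tin: Bystander: steel tack tin, 68 mm wide, 75 mm tall. Origin at the centre of its underside.
- screwdriver: Bystander: screwdriver with a red handle lying on the table along its x axis. Origin under its middle.
- hammer: Bystander: hammer with a wooden handle lying on the table along its x axis. Origin under its middle.
There are look-alikes about, which are no part of the job. What is shaped like the wide_cup but purple is not meant. Leave any green look-alike of the narrow_cup alone.

How it is judged:
By the outcome, as a careful person would: the job done as asked, in the order asked, and still so for the second after the job is handed in, while the arm keeps its last pose, push and grip.
It also fails if it takes over 70 s, if anything falls off the work surface, if the arm or the gripper's body presses on something with over 40 N, if the wrist force passes 120 N, or if a joint passes its speed limit or range.

## Robot

A 6-joint arm with a two-finger parallel gripper is mounted at the origin on the work surface. World frame = base frame: x ahead of the robot, y to its left, z up, the work surface at z = 0. Lengths are in m, angles in rad, forces in N, time in s.
With the tool pointing down it reaches from about 0.225 to 0.875 m from the base axis. Payload 3.4 kg.
Tool frame: the origin (TCP) lies at the very end of the fingers, on their centre line; the grasp point (between the pads) lies 19 mm behind it; z points along the fingers, y is the line along which they close (so a half turn about z gives the same grasp; the last joint's range is limited). The gripper opens to 85 mm and grips with 20 to 120 N. Pads are 22 mm wide; open, the fingers measure 114 mm over their backs; the gripper's body (76 mm by 85 mm) begins 54 mm behind the grasp point. The pads swing forward as they close: fully open they stand 13 mm farther back than shut.
Start: joints at [1.158, 0.276, 1.505, -0, 1.361, -0.121], TCP at [0.165, 0.551, 0.231] pointing down, gripper open.
Joint ranges: [-2.89, 2.89], [-0.75, 2.08], [0.22, 2.7], [-1.18, 4.32], [0.11, 2.71], [-2.7, 2.7]. Speed limits (rad/s): [2.57, 2.57, 3.14, 3.14, 3.14, 3.14].

## Interface

Orientations are given as a unit quaternion [w, x, y, z].
In Python, from rig import get_state, optics, sign_off gives the robot as it stands.
- The arm moves only by the tool send_rows, never from a script. Its argument "increments" is a list of rows, each an object with "gripper": the gripper's target within -1 to 1 (shut at 1, half-way at 0, fully open at -1); "linear": the shift along the world's x, y, z in m, a list of three; "delta_rot": the turn, a rotation vector about the world's x, y, z in rad, a list of three. In form: [{"gripper": gripper, "linear": [dx, dy, dz], "delta_rot": [rx, ry, rz]}, ...]. A call has 1 to 8 rows; each row is the pose to reach, as a shift and turn from the pose commanded when the call began; what a row does not reach only later rows make up. A row lasts 1/10 s, in which the tool goes at most 50 mm and 8.59 degrees, less where a joint would pass 70% of its speed; a pose out of reach is approached as far as the arm can. A call with a gripper value outside its range is refused whole. The fingers move at their own pace and stop on an object; "newtons" is the grip in N (left out, the last holds). Time passes only in rows, so rows that repeat a pose let the fingers close. It gives the time, the measured TCP pose, the force, the opening and the grip force at its end, in the units of the state.
- get_state(): the state, without advancing time (a new reading comes with each control period).
- optics.get_image(name): name is "side" or "top"; returns a dict with "pixels" (480x640x3 uint8, blue, green, red), "K" (3x3 intrinsics, pixels), "rvec" (rotation vector, rad) and "tvec" (3), from world to camera coordinates, as OpenCV has them. Camera axes: x right, y down, z forward; pixel columns grow to the right and rows downward; lengths in m; the calibration is good to about 2 mm. A picture is of the moment at which its call begins. There is no depth.
- sign_off(): hands the job in; it is judged then, once.
The state is a dict: "clock": time; "qpos": joint angles; "qd": joint speeds; "effort": joint torques, N m; "position": TCP position; "ee_rot": TCP orientation; "contact_force": force on the tool from outside, world axes, zero at the start; "moment": the same for the moment, N m; "width": finger opening in m; "gripper_force": force on a finger pad.
Only numpy, scipy, OpenCV 4.12 (cv2) and the standard library are available. Lean on these libraries where they do the work, as an engineer would, in place of code of your own. Each camera call takes 0.05 s, during which the arm holds its last target. There are 200 camera calls.

## Working session

There is one attempt and no reset: what is moved stays moved. The work goes in short steps, Python scripts to look and compute and a tool call to move; the robot and the scene stay as the last step left them, time stands still between calls to the robot, and variables do not carry over. Pictures are saved under pics/ and viewed, at most 11 in all, crops included, and the job is handed in when it is done.

Besides the shell and the picture viewer there is one more tool, called after "Request:" as name([rows], argument=value, ...), one row to a line, values as JSON. send_rows: Moves the arm, as the interface text tells. Its arguments: {"type":"object","properties":{"increments":{"type":"array"},"newtons":{"type":"number"}},"required":["increments"]}

```bash
mkdir -p pics; python3 - <<'E'
from rig import get_state, optics
import cv2,json,numpy as np
print(get_state())
for n in("side","top"):
    d=optics.get_image(n);cv2.imwrite(f"pics/{n}0.png",d["pixels"])
    np.savez(n+"_cal.npz",K=d["K"],r=d["rvec"],t=d["tvec"])
    R=cv2.Rodrigues(np.array(d["rvec"]))[0];print(n,np.array(d["K"]).tolist(),-R.T@np.array(d["tvec"]).ravel(),R[2])
E
ls
```

```text
{'clock': 0.0, 'qpos': array([ 1.15801997e+00,  2.76607681e-01,  1.50616066e+00, -2.11086451e-05,
        1.36071034e+00, -1.20981002e-01]), 'qd': array([ 0.00033658,  0.0008624 ,  0.00047687,  0.00072263, -0.00076775,
        0.0012452 ]), 'effort': array([-1.29463187e-03, -4.16777802e+01, -2.45806217e+01, -4.19556000e-04,
        1.12264819e-02, -5.56352660e-06]), 'position': array([0.16519273, 0.55018956, 0.23042152]), 'ee_rot': array([-2.38738444e-04,  1.45378378e-01,  9.89375681e-01, -9.12351175e-04]), 'contact_force': array([-0.2551327 ,  0.33686907, -0.2194625 ]), 'moment': array([ 0.05872475,  0.04150082, -0.00665702]), 'gripper_force': 0.0, 'width': 0.0858005116558301}
side [[534.4553376081838, 0.0, 315.25766022141374], [0.0, 534.4553376081838, 239.2411330094098], [0.0, 0.0, 1.0]] [0.29148283 0.67822572 0.6895012 ] [ 0.2981042  -0.74631574 -0.59510226]
top [[532.6965650070408, 0.0, 321.552641123845], [0.0, 532.6965650070408, 228.40808394849046], [0.0, 0.0, 1.0]] [ 0.48541306 -0.02101103  1.09830424] [ 0.08755417  0.00521718 -0.9961461 ]
pics
side_cal.npz
top_cal.npz
```

View pics/side0.png

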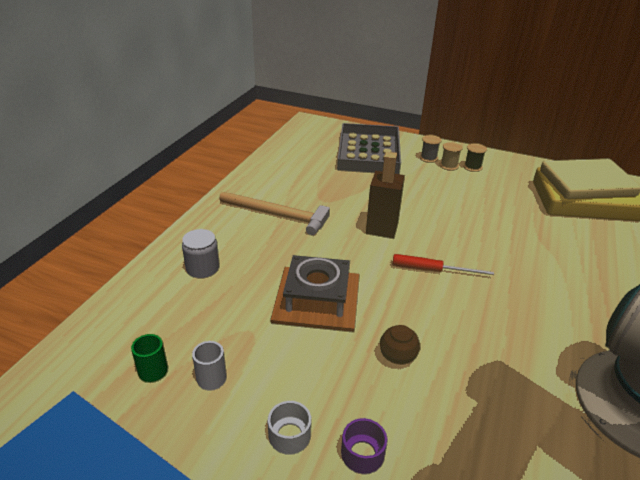

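View pics/top0.png

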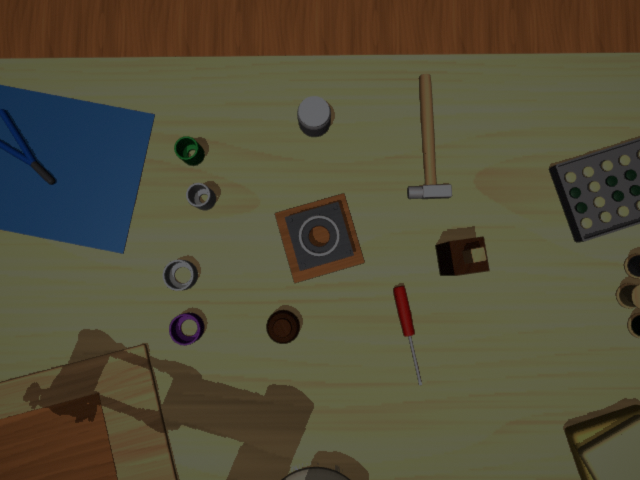

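```bash
cat > v.py <<'E'
import cv2,numpy as np
def tiles(specs,out,s=4,cols=4,w=50,h=75):
    T=[]
    for img,(u,v) in specs:
        c=cv2.resize(img[v:v+h,u:u+w],None,fx=s,fy=s,interpolation=cv2.INTER_CUBIC)
        c=cv2.convertScaleAbs(c,alpha=1.4,beta=15)
        for k in range(0,w,10):
            cv2.line(c,(k*s,0),(k*s,h*s if k==0 else 6),(0,255,255),1); cv2.putText(c,str(u+k),(k*s+1,15),0,.33,(0,255,255),1)
        for k in range(0,h,10):
            cv2.line(c,(0,k*s),(w*s if k==0 else 6,k*s),(0,255,255),1); cv2.putText(c,str(v+k),(7,k*s+4),0,.33,(0,255,255),1)
        T.append(c)
    cv2.imwrite(out,np.vstack([np.hstack(T[i:i+cols]) for i in range(0,len(T),cols)]))
def cam(n):
    d=np.load(n+"_cal.npz");return d["K"],d["r"].ravel(),d["t"].ravel()
def ray(n,uv):
    K,r,t=cam(n);R=cv2.Rodrigues(r)[0]
    return -R.T@t, R.T@np.linalg.solve(K,[*uv,1])
def onz(n,uv,z):
    c,d=ray(n,uv);return c+d*(z-c[2])/d[2]
def tri(a,b):
    A=[];B=[]
    for n,uv in(("top",a),("side",b)):
        c,d=ray(n,uv);d=d/np.linalg.norm(d);P=np.eye(3)-np.outer(d,d);A.append(P);B.append(P@c)
    x,res,*_=np.linalg.lstsq(np.vstack(A),np.hstack(B),rcond=None);return x,np.sqrt(res)
def proj(n,p):
    K,r,t=cam(n);return cv2.projectPoints(np.float64(p).reshape(-1,3),r,t,K,None)[0].reshape(-1,2)
E
python3 - <<'E'
from v import *
t=cv2.imread("pics/top0.png");s=cv2.imread("pics/side0.png")
tiles([(t,(155,238)),(t,(177,160)),(t,(295,200)),(t,(445,215)),(s,(265,390)),(s,(185,325)),(s,(293,240)),(s,(365,145))],"pics/crop1.png")
E
```

```text
(no output)
```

View pics/crop1.png

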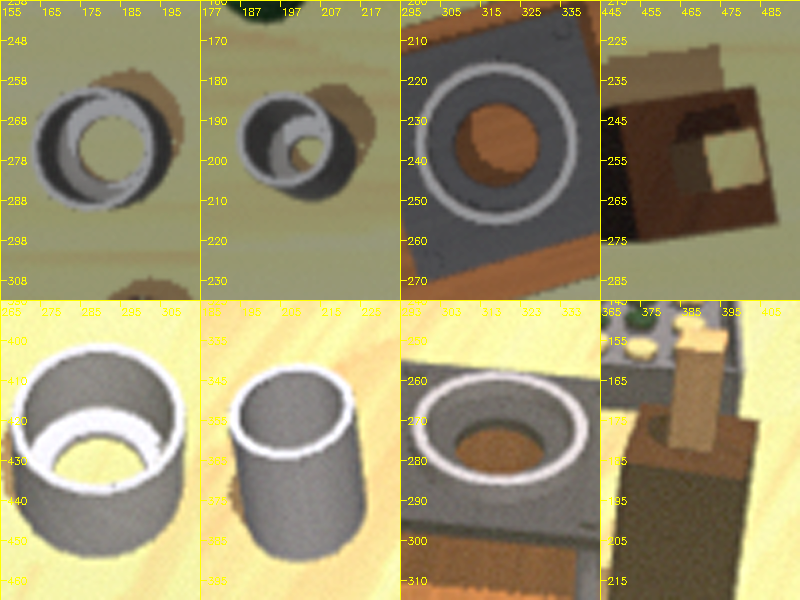

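The crops show the rims: wide cup centred at top (178.6,274.9)/side (289.5,419.1), narrow cup at (197.9,194.5)/(207.7,352.5), collar at (318.9,235.5)/(317.6,271.5), probe handle top at (478.2,254.6)/(390.3,154.9).

```bash
cat > m.py <<'E'
from v import *
from scipy.optimize import least_squares
th=np.linspace(0,2*np.pi,200)
def ext(n,p,r):
    q=proj(n,np.c_[p[0]+r*np.cos(th),p[1]+r*np.sin(th),0*th+p[2]])
    return np.r_[q[:,0].min(),q[:,0].max(),q[:,1].min(),q[:,1].max()]
def fit(r,obs,x0):
    f=lambda p:np.concatenate([ext(n,p,r)-np.array(o) for n,o in obs.items()])
    s=least_squares(f,x0);return s.x,s.fun
def px(o,s,e): # tile origin, extents in displayed px
    return np.r_[o[0]+(np.array(e[:2])+.5)/s-.5,o[1]+(np.array(e[2:])+.5)/s-.5]
E
python3 - <<'E'
from m import *
np.set_printoptions(precision=4,suppress=True)
P=lambda o,e:px(o,4,e)
for nm,r,a,b in(("wide",.031,P((155,238),(35,157,87,211)),P((265,390),(14,185,43,193))),
 ("narrow",.024,P((177,160),(37,133,91,188)),P((185,325),(30,155,64,159))),
 ("seat",.040,P((295,200),(17,177,63,224)),P((293,240),(12,188,70,185)))):
    x,f=fit(r,{"top":a,"side":b},[.5,.2,.05]);print(nm,x,f)
print("handle",tri((478.2,254.6),(390.3,154.9)))
g=lambda x,y:(445+x/4-.4,215+y/4-.4)
c=[onz("top",g(*k),.185)[:2] for k in((105,137),(155,128),(164,183),(113,191))]
for i in range(4):
    e=c[(i+1)%4]-c[i];print(e,np.linalg.norm(e),np.degrees(np.arctan2(e[1],e[0]))%90)
bl=[onz("top",g(*k),.125)[:2] for k in((153,87),(178,222),(37,241))]
print(bl, [np.degrees(np.arctan2(*(bl[i+1]-bl[i])[::-1]))%90 for i in(0,1)], (bl[0]+bl[2])/2)
for n,u,h in(("foot",(283,326),.058),("tin",(314,112),.075),("purple",(186,328),.04),("green",(187,149),.06),("hammerhead",(430,191),.02),("sd",(403,300),.02)): print(n,onz("top",u,h))
E
```

```text
wide [0.4873 0.2682 0.0391] [-0.055   0.6546  0.423   0.7966 -1.1886  0.2367 -0.3809  0.297 ]
narrow [0.6442 0.2265 0.0619] [ 0.1375  0.5152  0.7289  0.6592 -0.9267 -0.2343 -0.2719  0.0502]
seat [ 0.5613 -0.0107  0.0705] [-0.4697  0.8809 -0.0331  0.9621 -0.6816 -0.2708  0.0813 -0.075 ]
handle (array([ 0.5177, -0.2843,  0.1841]), array([0.0011]))
[ 0.0037 -0.0215] 0.02181261168014631 9.706340195512368
[-0.0235 -0.003 ] 0.023738136039095952 7.32366935365107
[-0.0032  0.0219] 0.022102430295110255 8.413705515687099
[0.0231 0.0027] 0.0232537734098608 6.5729437389609355
[array([ 0.5539, -0.3107]), array([ 0.4923, -0.3199]), array([ 0.4842, -0.2557])] [np.float64(8.515780025653129), np.float64(7.175961254480157)] [ 0.519  -0.2832]
foot [0.3884 0.0604 0.058 ]
tin [ 0.8053 -0.0026  0.075 ]
purple [0.3842 0.2525 0.04  ]
green [0.7372 0.2503 0.06  ]
hammerhead [ 0.655  -0.2374  0.02  ]
sd [ 0.4346 -0.1776  0.02  ]
```

Request:
send_rows([
  {"gripper": -1,"linear": [0.322,-0.283,-0.1],"delta_rot": [0,0,0]},
  {"gripper": -1,"linear": [0.322,-0.283,-0.1],"delta_rot": [0,0,0]},
  {"gripper": -1,"linear": [0.322,-0.283,-0.1],"delta_rot": [0,0,0]},
  {"gripper": -1,"linear": [0.322,-0.283,-0.1],"delta_rot": [0,0,0]},
  {"gripper": -1,"linear": [0.322,-0.283,-0.1],"delta_rot": [0,0,0]},
  {"gripper": -1,"linear": [0.322,-0.283,-0.1],"delta_rot": [0,0,0]},
  {"gripper": -1,"linear": [0.322,-0.283,-0.1],"delta_rot": [0,0,0]},
  {"gripper": -1,"linear": [0.322,-0.283,-0.1],"delta_rot": [0,0,0]},
], newtons=40)

```text
clock: 0.9
position: [0.459, 0.2919, 0.1398]
ee_rot: [-0.0, 0.145, 0.989, 0.0]
contact_force: [0.2, 0.6, 0.3]
width: 0.0854
gripper_force: 0.0
```

Request:
send_rows([
  {"gripper": -1,"linear": [0.028,-0.024,0],"delta_rot": [0,0,0]},
  {"gripper": -1,"linear": [0.028,-0.024,-0.03],"delta_rot": [0,0,0]},
  {"gripper": -1,"linear": [0.028,-0.024,-0.06],"delta_rot": [0,0,0]},
  {"gripper": -1,"linear": [0.028,-0.024,-0.08],"delta_rot": [0,0,0]},
  {"gripper": -1,"linear": [0.028,-0.024,-0.08],"delta_rot": [0,0,0]},
  {"gripper": -1,"linear": [0.028,-0.024,-0.08],"delta_rot": [0,0,0]},
])

```text
clock: 1.5
position: [0.486, 0.2695, 0.0604]
ee_rot: [-0.0, 0.145, 0.989, -0.0]
contact_force: [0.1, -0.5, 0.1]
width: 0.0853
gripper_force: 0.0
```

```bash
python3 - <<'E'
from rig import get_state, optics
from v import *
print(get_state()["position"])
I=[optics.get_image(n)["pixels"] for n in("top","side")]
for n,i in zip("ts",I): cv2.imwrite(f"pics/g1{n}.png",i)
tiles([(I[0],(130,225)),(I[1],(240,365))],"pics/crop2.png",s=4,cols=2,w=100,h=110)
E
```

```text
[0.48597724 0.26953243 0.06037043]
```

View pics/crop2.png

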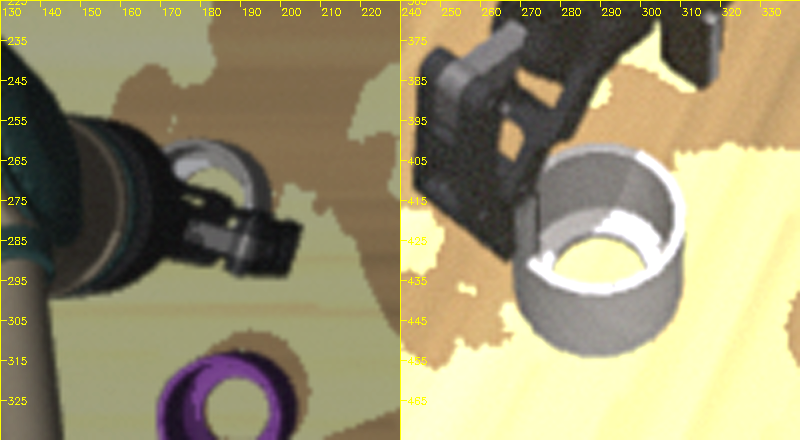

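The cup sits between the two open fingers (−y finger at top (198,285), +y finger at side (265,425)). Lowering and gripping.

Request:
send_rows([
  {"gripper": -1,"linear": [0.001,-0.001,-0.03],"delta_rot": [0,0,0]},
  {"gripper": -1,"linear": [0.001,-0.001,-0.046],"delta_rot": [0,0,0]},
  {"gripper": -1,"linear": [0.001,-0.001,-0.046],"delta_rot": [0,0,0]},
  {"gripper": 1,"linear": [0.001,-0.001,-0.046],"delta_rot": [0,0,0]},
  {"gripper": 1,"linear": [0.001,-0.001,-0.046],"delta_rot": [0,0,0]},
  {"gripper": 1,"linear": [0.001,-0.001,-0.046],"delta_rot": [0,0,0]},
  {"gripper": 1,"linear": [0.001,-0.001,-0.046],"delta_rot": [0,0,0]},
  {"gripper": 1,"linear": [0.001,-0.001,-0.046],"delta_rot": [0,0,0]},
])

```text
clock: 2.4
position: [0.4883, 0.2693, 0.0166]
ee_rot: [0.002, 0.145, 0.989, 0.001]
contact_force: [-1.2, 0.3, 5.4]
width: 0.0612
gripper_force: 43.3
```

Request:
send_rows([
  {"gripper": 1,"linear": [0,0,0.04],"delta_rot": [0,0,0]},
  {"gripper": 1,"linear": [0,0,0.08],"delta_rot": [0,0,0]},
  {"gripper": 1,"linear": [0.01,-0.04,0.1],"delta_rot": [0,0,0]},
  {"gripper": 1,"linear": [0.023,-0.088,0.1],"delta_rot": [0,0,0]},
  {"gripper": 1,"linear": [0.036,-0.136,0.1],"delta_rot": [0,0,0]},
  {"gripper": 1,"linear": [0.048,-0.184,0.1],"delta_rot": [0,0,0]},
  {"gripper": 1,"linear": [0.06,-0.232,0.1],"delta_rot": [0,0,0]},
  {"gripper": 1,"linear": [0.073,-0.28,0.1],"delta_rot": [0,0,0]},
])

```text
clock: 3.2
position: [0.5603, -0.0133, 0.1154]
ee_rot: [0.001, 0.145, 0.989, 0.0]
contact_force: [0.2, -0.4, -1.8]
width: 0.0611
gripper_force: 45.0
```

Request:
send_rows([
  {"gripper": 1,"linear": [0,0,0],"delta_rot": [0,0,0]},
  {"gripper": 1,"linear": [0,0,0],"delta_rot": [0,0,0]},
])

```text
clock: 3.4
position: [0.5601, -0.0126, 0.1148]
ee_rot: [0.0, 0.147, 0.989, 0.0]
contact_force: [0.0, 0.7, -2.1]
width: 0.061
gripper_force: 45.1
```

```bash
python3 - <<'E'
from rig import get_state, optics
from v import *
print(get_state())
I=[optics.get_image(n)["pixels"] for n in("top","side")]
for n,i in zip("ts",I): cv2.imwrite(f"pics/g2{n}.png",i)
tiles([(I[0],(270,190)),(I[1],(270,180))],"pics/crop3.png",s=4,cols=2,w=100,h=130)
E
```

```text
{'clock': 3.4, 'qpos': array([-1.47042454e-01,  3.43290805e-01,  1.71444799e+00,  6.82964931e-04,
        1.08357583e+00, -1.42323836e+00]), 'qd': array([ 0.04544973, -0.00688875,  0.02347487,  0.01140606,  0.0061156 ,
        0.00118526]), 'effort': array([-1.54068410e+00, -4.28849208e+01, -2.24183464e+01, -1.94088416e-01,
       -1.71331870e-01, -1.82312261e-02]), 'position': array([ 0.56014341, -0.0125842 ,  0.11483524]), 'ee_rot': array([1.38937551e-04, 1.46926206e-01, 9.89147400e-01, 3.01804768e-04]), 'contact_force': array([ 0.00493868,  0.74274507, -2.09198076]), 'moment': array([-0.0324863 ,  0.01234979, -0.08769081]), 'gripper_force': 45.07022386416793, 'width': 0.060996750221124184}
```

View pics/crop3.png

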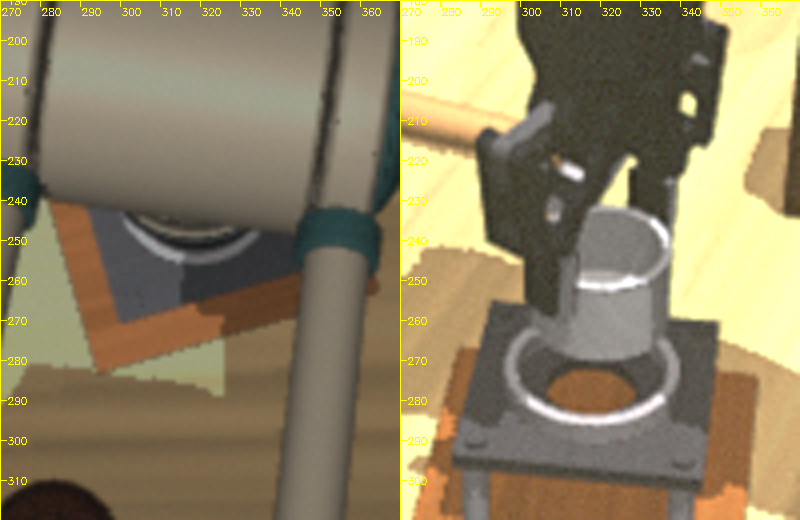

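```bash
python3 - <<'E'
from m import *
for c in((.5601,-.0126),(.5631,-.0126)):
  print(ext("side",(*c,.1385),.031),ext("side",(*c,.0985),.031))
print("seat fit ext",ext("side",(.5613,-.0107,.07),.04),ext("top",(.5613,-.0107,.07),.04))
E
```

```text
[301.21819156 337.09778456 229.9224022  251.36465977] [301.06063076 336.03833679 247.81484921 269.66917916]
[299.63121024 335.4766557  229.51437231 250.91273652] [299.51366829 334.45892113 247.400357   269.2111777 ]
seat fit ext [294.91416167 339.3105522  257.42517655 286.02449924] [298.4085793  339.73812873 215.34701221 256.57114225]
```

Request:
send_rows([
  {"gripper": 1,"linear": [0.001,0.0015,0],"delta_rot": [0,0,0]},
  {"gripper": 1,"linear": [0.001,0.0015,-0.012],"delta_rot": [0,0,0]},
  {"gripper": 1,"linear": [0.001,0.0015,-0.024],"delta_rot": [0,0,0]},
  {"gripper": 1,"linear": [0.001,0.0015,-0.024],"delta_rot": [0,0,0]},
  {"gripper": 1,"linear": [0.001,0.0015,-0.024],"delta_rot": [0,0,0]},
])

```text
clock: 4.0
position: [0.5604, -0.0095, 0.0895]
ee_rot: [-0.001, 0.145, 0.989, 0.0]
contact_force: [0.8, -0.4, -2.1]
width: 0.0608
gripper_force: 45.1
```

Request:
send_rows([
  {"gripper": 1,"linear": [0.0005,-0.0005,-0.004],"delta_rot": [0,0,0]},
  {"gripper": 1,"linear": [0.0005,-0.0005,-0.008],"delta_rot": [0,0,0]},
  {"gripper": 1,"linear": [0.0005,-0.0005,-0.011],"delta_rot": [0,0,0]},
  {"gripper": 1,"linear": [0.0005,-0.0005,-0.013],"delta_rot": [0,0,0]},
  {"gripper": 1,"linear": [0.0005,-0.0005,-0.015],"delta_rot": [0,0,0]},
  {"gripper": 1,"linear": [0.0005,-0.0005,-0.015],"delta_rot": [0,0,0]},
])

```text
clock: 4.6
position: [0.5614, -0.0105, 0.0752]
ee_rot: [-0.0, 0.145, 0.989, 0.0]
contact_force: [-0.4, 0.8, -0.5]
width: 0.0611
gripper_force: 45.1
```

Request:
send_rows([
  {"gripper": 1,"linear": [0,0,-0.001],"delta_rot": [0,0,0]},
  {"gripper": -1,"linear": [0,0,-0.001],"delta_rot": [0,0,0]},
  {"gripper": -1,"linear": [0,0,-0.001],"delta_rot": [0,0,0]},
  {"gripper": -1,"linear": [0,0,-0.001],"delta_rot": [0,0,0]},
  {"gripper": -1,"linear": [0,0,-0.001],"delta_rot": [0,0,0]},
  {"gripper": -1,"linear": [0,0,0.03],"delta_rot": [0,0,0]},
  {"gripper": -1,"linear": [0,0,0.07],"delta_rot": [0,0,0]},
  {"gripper": -1,"linear": [0,0,0.1],"delta_rot": [0,0,0]},
])

```text
clock: 5.4
position: [0.562, -0.0105, 0.1775]
ee_rot: [0.001, 0.145, 0.989, 0.0]
contact_force: [1.0, 0.1, -0.1]
width: 0.0852
gripper_force: 0.0
```

Request:
send_rows([
  {"gripper": -1,"linear": [0.016,0.046,0],"delta_rot": [0,0,0]},
  {"gripper": -1,"linear": [0.032,0.092,0],"delta_rot": [0,0,0]},
  {"gripper": -1,"linear": [0.048,0.138,0],"delta_rot": [0,0,0]},
  {"gripper": -1,"linear": [0.064,0.184,0],"delta_rot": [0,0,0]},
  {"gripper": -1,"linear": [0.083,0.237,0],"delta_rot": [0,0,0]},
  {"gripper": -1,"linear": [0.083,0.237,-0.04],"delta_rot": [0,0,0]},
  {"gripper": -1,"linear": [0.083,0.237,-0.07],"delta_rot": [0,0,0]},
  {"gripper": -1,"linear": [0.083,0.237,-0.07],"delta_rot": [0,0,0]},
])

```text
clock: 6.2
position: [0.6409, 0.2265, 0.1003]
ee_rot: [-0.005, 0.145, 0.989, -0.002]
contact_force: [-0.7, -1.0, 0.1]
width: 0.0853
gripper_force: 0.0
```

```bash
python3 - <<'E'
from rig import get_state, optics
from v import *
print(get_state()["position"])
I=[optics.get_image(n)["pixels"] for n in("top","side")]
for n,i in zip("ts",I): cv2.imwrite(f"pics/g3{n}.png",i)
tiles([(I[0],(290,195)),(I[1],(285,225)),(I[0],(165,155)),(I[1],(175,310))],"pics/crop4.png",s=5,cols=2,w=80,h=60)
E
```

```text
[0.6408866  0.22646679 0.10030005]
```

View pics/crop4.png

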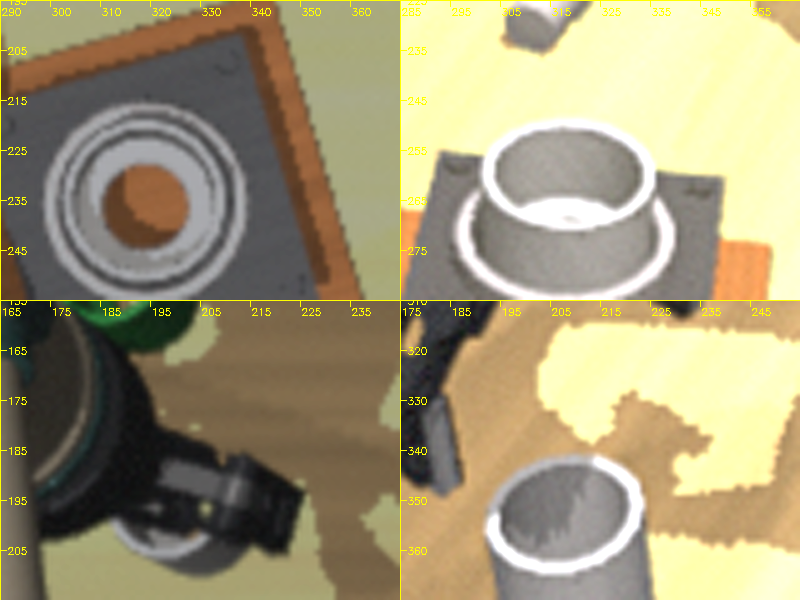

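The wide cup is fully down in the collar (rim at top about (319,235), side about (319,260)); the narrow cup is under the open gripper.

```bash
python3 - <<'E'
from m import *
print(fit(.031,{"top":px((290,195),5,(63,226,121,282)),"side":px((285,225),5,(83,257,117,230))},[.56,0,.1]))
E
```

```text
(array([ 0.56009036, -0.01028036,  0.0990295 ]), array([ 0.0111003 ,  0.36889176,  0.20661588,  0.87785738, -0.66544231,
       -0.41169285,  0.29252351, -0.3786606 ]))
```

Request:
send_rows([
  {"gripper": -1,"linear": [0.002,0,0],"delta_rot": [0,0,0]},
  {"gripper": -1,"linear": [0.002,0,0],"delta_rot": [0,0,0]},
])

```text
clock: 6.5
position: [0.6483, 0.2264, 0.1079]
ee_rot: [0.002, 0.146, 0.989, 0.001]
contact_force: [-0.0, -0.8, -0.7]
width: 0.0853
gripper_force: 0.0
```

Request:
send_rows([
  {"gripper": -1,"linear": [-0.004,0,0],"delta_rot": [0,0,0]},
  {"gripper": -1,"linear": [-0.004,0,-0.03],"delta_rot": [0,0,0]},
  {"gripper": -1,"linear": [-0.004,0,-0.055],"delta_rot": [0,0,0]},
  {"gripper": -1,"linear": [-0.004,0,-0.069],"delta_rot": [0,0,0]},
  {"gripper": -1,"linear": [-0.004,0,-0.069],"delta_rot": [0,0,0]},
  {"gripper": -1,"linear": [-0.004,0,-0.069],"delta_rot": [0,0,0]},
])

```text
clock: 7.1
position: [0.6431, 0.2266, 0.0372]
ee_rot: [0.001, 0.145, 0.989, 0.0]
contact_force: [-0.3, -0.0, 1.1]
width: 0.085
gripper_force: 0.0
```

Request:
send_rows([
  {"gripper": 1,"linear": [0,0,0],"delta_rot": [0,0,0]},
  {"gripper": 1,"linear": [0,0,0],"delta_rot": [0,0,0]},
  {"gripper": 1,"linear": [0,0,0],"delta_rot": [0,0,0]},
  {"gripper": 1,"linear": [0,0,0],"delta_rot": [0,0,0]},
  {"gripper": 1,"linear": [0,0,0],"delta_rot": [0,0,0]},
  {"gripper": 1,"linear": [0,0,0],"delta_rot": [0,0,0]},
  {"gripper": 1,"linear": [0,0,0],"delta_rot": [0,0,0]},
])

```text
clock: 7.8
position: [0.6434, 0.2268, 0.038]
ee_rot: [0.001, 0.145, 0.989, 0.001]
contact_force: [-0.4, 0.7, 6.3]
width: 0.0473
gripper_force: 40.7
```

Request:
send_rows([
  {"gripper": 1,"linear": [0,0,0.04],"delta_rot": [0,0,0]},
  {"gripper": 1,"linear": [0,0,0.085],"delta_rot": [0,0,0]},
  {"gripper": 1,"linear": [0,0,0.13],"delta_rot": [0,0,0]},
  {"gripper": 1,"linear": [-0.016,-0.046,0.13],"delta_rot": [0,0,0]},
  {"gripper": 1,"linear": [-0.032,-0.092,0.13],"delta_rot": [0,0,0]},
  {"gripper": 1,"linear": [-0.048,-0.138,0.13],"delta_rot": [0,0,0]},
  {"gripper": 1,"linear": [-0.064,-0.184,0.13],"delta_rot": [0,0,0]},
  {"gripper": 1,"linear": [-0.08,-0.22,0.13],"delta_rot": [0,0,0]},
])

```text
clock: 8.6
position: [0.5612, 0.0042, 0.1661]
ee_rot: [-0.0, 0.146, 0.989, -0.0]
contact_force: [0.9, -0.2, -1.5]
width: 0.0472
gripper_force: 42.0
```

Request:
send_rows([
  {"gripper": 1,"linear": [-0.003,-0.017,0],"delta_rot": [0,0,0]},
  {"gripper": 1,"linear": [-0.003,-0.017,0],"delta_rot": [0,0,0]},
  {"gripper": 1,"linear": [-0.003,-0.017,0],"delta_rot": [0,0,0]},
  {"gripper": 1,"linear": [-0.003,-0.017,0],"delta_rot": [0,0,0]},
])

```text
clock: 9.0
position: [0.5598, -0.0095, 0.1663]
ee_rot: [-0.0, 0.145, 0.989, 0.0]
contact_force: [-0.2, -0.9, -1.3]
width: 0.0473
gripper_force: 42.1
```

```bash
python3 - <<'E'
from rig import get_state, optics
from m import *
p=get_state()["position"];print(p)
I=[optics.get_image(n)["pixels"] for n in("side",)]
cv2.imwrite("pics/g4s.png",I[0])
tiles([(I[0],(270,180))],"pics/crop5.png",s=5,cols=1,w=100,h=110)
b=p[2]-.038
print(ext("side",(*p[:2],b),.024),ext("side",(*p[:2],b+.062),.024))
E
```

```text
[ 0.55976357 -0.00945159  0.16631793]
[304.65626502 332.32201991 237.88633214 254.65601434] [305.05869122 333.87133421 208.56400039 224.74684424]
```

View pics/crop5.png

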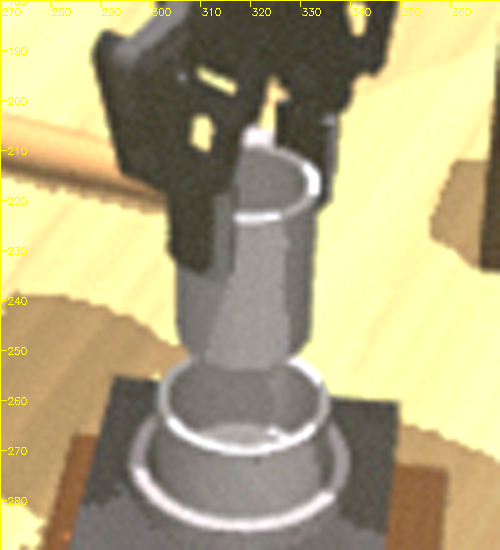

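The narrow cup hangs straight, centred over the wide cup (rim right edge at 333.6, foot at row 253, as predicted). Lowering.

Request:
send_rows([
  {"gripper": 1,"linear": [0,-0.0005,-0.012],"delta_rot": [0,0,0]},
  {"gripper": 1,"linear": [0,-0.0005,-0.022],"delta_rot": [0,0,0]},
  {"gripper": 1,"linear": [0,-0.0005,-0.03],"delta_rot": [0,0,0]},
  {"gripper": 1,"linear": [0,-0.0005,-0.036],"delta_rot": [0,0,0]},
  {"gripper": 1,"linear": [0,-0.0005,-0.042],"delta_rot": [0,0,0]},
  {"gripper": 1,"linear": [0,-0.0005,-0.048],"delta_rot": [0,0,0]},
  {"gripper": 1,"linear": [0,-0.0005,-0.054],"delta_rot": [0,0,0]},
  {"gripper": 1,"linear": [0,-0.0005,-0.058],"delta_rot": [0,0,0]},
])

```text
clock: 9.85
position: [0.5594, -0.011, 0.1079]
ee_rot: [-0.0, 0.145, 0.989, 0.0]
contact_force: [-0.8, -0.6, -1.5]
width: 0.0471
gripper_force: 42.1
```

Request:
send_rows([
  {"gripper": 1,"linear": [0,0,-0.002],"delta_rot": [0,0,0]},
  {"gripper": 1,"linear": [0,0,-0.003],"delta_rot": [0,0,0]},
  {"gripper": 1,"linear": [0,0,-0.004],"delta_rot": [0,0,0]},
  {"gripper": 1,"linear": [0,0,-0.004],"delta_rot": [0,0,0]},
])

```text
clock: 10.25
position: [0.5596, -0.011, 0.1046]
ee_rot: [0.0, 0.145, 0.989, 0.0]
contact_force: [-0.1, -0.0, -1.4]
width: 0.0472
gripper_force: 42.1
```

Request:
send_rows([
  {"gripper": 1,"linear": [0,0,-0.001],"delta_rot": [0,0,0]},
  {"gripper": 1,"linear": [0,0,-0.002],"delta_rot": [0,0,0]},
  {"gripper": 1,"linear": [0,0,-0.002],"delta_rot": [0,0,0]},
  {"gripper": 1,"linear": [0,0,-0.002],"delta_rot": [0,0,0]},
])

```text
clock: 10.65
position: [0.5595, -0.0109, 0.1025]
ee_rot: [-0.0, 0.145, 0.989, 0.0]
contact_force: [-0.1, -0.3, -1.5]
width: 0.0477
gripper_force: 42.1
```

Request:
send_rows([
  {"gripper": 1,"linear": [0,0,-0.001],"delta_rot": [0,0,0]},
  {"gripper": 1,"linear": [0,0,-0.0015],"delta_rot": [0,0,0]},
  {"gripper": 1,"linear": [0,0,-0.0015],"delta_rot": [0,0,0]},
  {"gripper": 1,"linear": [0,0,-0.0015],"delta_rot": [0,0,0]},
])

```text
clock: 11.05
position: [0.5598, -0.011, 0.1019]
ee_rot: [0.001, 0.145, 0.989, 0.0]
contact_force: [-1.7, 0.2, 5.3]
width: 0.0472
gripper_force: 42.5
```

Request:
send_rows([
  {"gripper": -1,"linear": [0,0,0],"delta_rot": [0,0,0]},
  {"gripper": -1,"linear": [0,0,0],"delta_rot": [0,0,0]},
  {"gripper": -1,"linear": [0,0,0],"delta_rot": [0,0,0]},
  {"gripper": -1,"linear": [0,0,0],"delta_rot": [0,0,0]},
  {"gripper": -1,"linear": [0,0,0.02],"delta_rot": [0,0,0]},
  {"gripper": -1,"linear": [0,0,0.05],"delta_rot": [0,0,0]},
  {"gripper": -1,"linear": [0,0,0.1],"delta_rot": [0,0,0]},
  {"gripper": -1,"linear": [0,0,0.14],"delta_rot": [0,0,0]},
])

```text
clock: 11.85
position: [0.5597, -0.011, 0.2429]
ee_rot: [0.0, 0.145, 0.989, 0.0]
contact_force: [1.2, 0.8, -0.1]
width: 0.0851
gripper_force: 0.0
```

Request:
send_rows([
  {"gripper": -1,"linear": [-0.006,-0.045,0],"delta_rot": [0,0,0.1]},
  {"gripper": -1,"linear": [-0.012,-0.09,0],"delta_rot": [0,0,0.2]},
  {"gripper": -1,"linear": [-0.018,-0.135,0],"delta_rot": [0,0,0.3]},
  {"gripper": -1,"linear": [-0.024,-0.18,0],"delta_rot": [0,0,0.4]},
  {"gripper": -1,"linear": [-0.03,-0.225,0],"delta_rot": [0,0,0.431]},
  {"gripper": -1,"linear": [-0.042,-0.273,0],"delta_rot": [0,0,0.431]},
  {"gripper": -1,"linear": [-0.042,-0.273,0],"delta_rot": [0,0,0.431]},
  {"gripper": -1,"linear": [-0.042,-0.273,0],"delta_rot": [0,0,0.431]},
])

```text
clock: 12.65
position: [0.517, -0.2849, 0.2404]
ee_rot: [-0.0, -0.068, 0.998, 0.001]
contact_force: [0.6, 0.5, -0.9]
width: 0.0852
gripper_force: 0.0
```

```bash
python3 - <<'E'
from rig import get_state, optics
from v import *
s=get_state();print(s["position"],s["ee_rot"],s["qpos"])
I=[optics.get_image(n)["pixels"] for n in("top","side")]
for n,i in zip("ts",I): cv2.imwrite(f"pics/g5{n}.png",i)
tiles([(I[0],(275,195)),(I[1],(280,225)),(I[0],(425,200)),(I[1],(350,110))],"pics/crop6.png",s=5,cols=2,w=80,h=60)
E
```

```text
[ 0.51699127 -0.28490947  0.24040676] [-2.81969594e-04 -6.81329724e-02  9.97676002e-01  6.42668907e-04] [-6.21913903e-01  2.94898050e-01  1.45489977e+00  6.42338820e-04
  1.39304803e+00 -2.32919583e+00]
```

View pics/crop6.png

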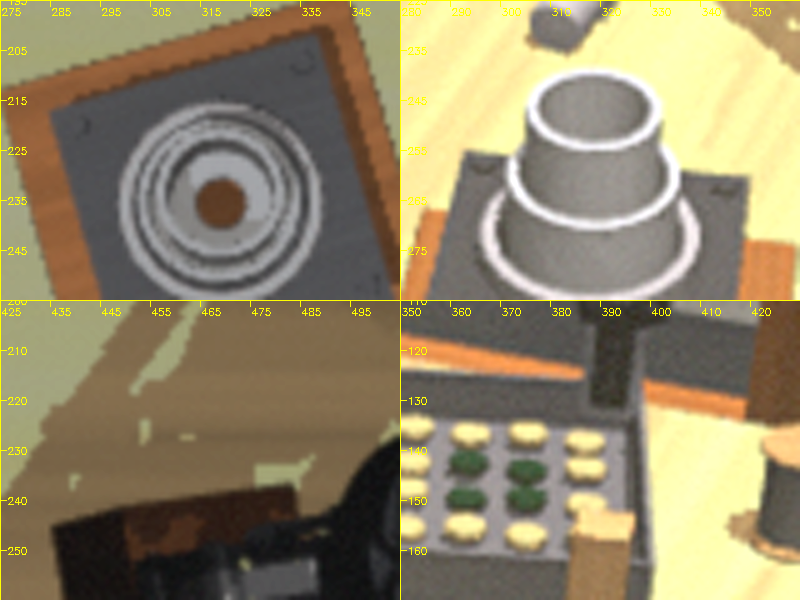

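Both cups are nested (narrow rim in side view about (318,247); bore in top view centred (318.7,235.3)); the gripper is above the probe handle.

```bash
python3 - <<'E'
from m import *
np.set_printoptions(precision=4,suppress=True)
print(onz("top",(318.7,235.3),.069))
o=px((280,225),5,(126,263,68,152));print(fit(.024,{"side":o},[.56,0,.12]))
print(ext("side",(.56,-.0106,.126),.024),o)
I=cv2.imread("pics/g5t.png");c=cv2.resize(I[215:260,295:345],None,fx=8,fy=8,interpolation=cv2.INTER_CUBIC)
# bore by colour: brown = red >> blue
f=I[222:250,305:333].astype(int);m=(f[...,2]-f[...,0]>30);v,u=np.nonzero(m);print(len(u),u.mean()+305,v.mean()+222,u.min()+305,u.max()+305,v.min()+222,v.max()+222)
print(onz("top",(u.mean()+305,v.mean()+222),.069), "area diam mm",2*np.sqrt(len(u)/np.pi)/532*1030)
E
```

```text
[ 0.5625 -0.01    0.069 ]
(array([ 0.5614, -0.0138,  0.124 ]), array([-0.0394,  0.0394,  0.0663, -0.0636]))
[304.7823 332.3793 238.5551 255.3106] [304.8 332.2 238.2 255. ]
61 318.8196721311475 235.24590163934425 315 323 231 239
[ 0.5626 -0.0102  0.069 ] area diam mm 17.062614125621757
```

Request:
send_rows([
  {"gripper": -1,"linear": [0.0005,0.0007,-0.03],"delta_rot": [0,0,0]},
  {"gripper": -1,"linear": [0.0005,0.0007,-0.06],"delta_rot": [0,0,0]},
  {"gripper": -1,"linear": [0.0005,0.0007,-0.085],"delta_rot": [0,0,0]},
  {"gripper": -1,"linear": [0.0005,0.0007,-0.095],"delta_rot": [0,0,0]},
  {"gripper": -1,"linear": [0.0005,0.0007,-0.095],"delta_rot": [0,0,0]},
  {"gripper": -1,"linear": [0.0005,0.0007,-0.095],"delta_rot": [0,0,0]},
], newtons=60)

```text
clock: 13.35
position: [0.519, -0.2829, 0.1471]
ee_rot: [0.001, -0.07, 0.998, -0.0]
contact_force: [-0.3, 0.2, 1.1]
width: 0.0855
gripper_force: 0.0
```

Request:
send_rows([
  {"gripper": 1,"linear": [0,0,0],"delta_rot": [0,0,0]},
  {"gripper": 1,"linear": [0,0,0],"delta_rot": [0,0,0]},
  {"gripper": 1,"linear": [0,0,0],"delta_rot": [0,0,0]},
  {"gripper": 1,"linear": [0,0,0],"delta_rot": [0,0,0]},
  {"gripper": 1,"linear": [0,0,0],"delta_rot": [0,0,0]},
  {"gripper": 1,"linear": [0,0,0],"delta_rot": [0,0,0]},
  {"gripper": 1,"linear": [0,0,0],"delta_rot": [0,0,0]},
  {"gripper": 1,"linear": [0,0,0],"delta_rot": [0,0,0]},
])

```text
clock: 14.15
position: [0.5182, -0.2835, 0.1465]
ee_rot: [0.0, -0.07, 0.998, -0.0]
contact_force: [-1.0, -0.4, 4.6]
width: 0.0235
gripper_force: 59.2
```

Request:
send_rows([
  {"gripper": 1,"linear": [0,0,0.02],"delta_rot": [0,0,0]},
  {"gripper": 1,"linear": [0,0,0.05],"delta_rot": [0,0,0]},
  {"gripper": 1,"linear": [0,0,0.085],"delta_rot": [0,0,0]},
  {"gripper": 1,"linear": [0,0,0.12],"delta_rot": [0,0,0]},
  {"gripper": 1,"linear": [0,0,0.155],"delta_rot": [0,0,0]},
  {"gripper": 1,"linear": [0,0,0.175],"delta_rot": [0,0,0]},
  {"gripper": 1,"linear": [0,0,0.175],"delta_rot": [0,0,0]},
  {"gripper": 1,"linear": [0,0,0.175],"delta_rot": [0,0,0]},
])

```text
clock: 14.95
position: [0.5177, -0.2829, 0.3197]
ee_rot: [-0.001, -0.07, 0.998, 0.001]
contact_force: [0.7, -0.3, -0.9]
width: 0.0235
gripper_force: 59.8
```

Request:
send_rows([
  {"gripper": 1,"linear": [0.006,0.04,0],"delta_rot": [0,0,0]},
  {"gripper": 1,"linear": [0.013,0.085,0],"delta_rot": [0,0,0]},
  {"gripper": 1,"linear": [0.02,0.13,0],"delta_rot": [0,0,0]},
  {"gripper": 1,"linear": [0.027,0.175,0],"delta_rot": [0,0,0]},
  {"gripper": 1,"linear": [0.034,0.22,0],"delta_rot": [0,0,0]},
  {"gripper": 1,"linear": [0.04,0.255,0],"delta_rot": [0,0,0]},
  {"gripper": 1,"linear": [0.042,0.273,0],"delta_rot": [0,0,0]},
  {"gripper": 1,"linear": [0.042,0.273,0],"delta_rot": [0,0,0]},
])

```text
clock: 15.75
position: [0.559, -0.0074, 0.3182]
ee_rot: [-0.002, -0.072, 0.997, 0.001]
contact_force: [-1.0, -0.9, -1.1]
width: 0.0237
gripper_force: 59.9
```

Request:
send_rows([
  {"gripper": 1,"linear": [0,0,0],"delta_rot": [0,0,0]},
  {"gripper": 1,"linear": [0,0,0],"delta_rot": [0,0,0]},
  {"gripper": 1,"linear": [0,0,0],"delta_rot": [0,0,0]},
])

```text
clock: 16.05
position: [0.5598, -0.0114, 0.3204]
ee_rot: [-0.001, -0.069, 0.998, -0.0]
contact_force: [1.2, 0.3, -1.4]
width: 0.0233
gripper_force: 59.9
```

```bash
python3 - <<'E'
from rig import get_state, optics
from v import *
s=get_state();print(s["position"],s["ee_rot"],s["contact_force"])
I=[optics.get_image(n)["pixels"] for n in("top","side")]
for n,i in zip("ts",I): cv2.imwrite(f"pics/g6{n}.png",i)
tiles([(I[0],(275,190)),(I[1],(280,150))],"pics/crop7.png",s=5,cols=2,w=80,h=115)
print(proj("side",[(*s["position"][:2],s["position"][2]-.136),(*s["position"][:2],s["position"][2]-.036),(.5605,-.0107,.126)]))
E
```

```text
[ 0.55981415 -0.01142242  0.32038392] [-5.23573117e-04 -6.87185533e-02  9.97635947e-01 -5.26958661e-05] [ 1.1956532   0.28348926 -1.36913797]
[[319.79137554 218.8087314 ]
 [321.55999295 165.98280583]
 [318.34073469 246.65528671]]
```

View pics/crop7.png

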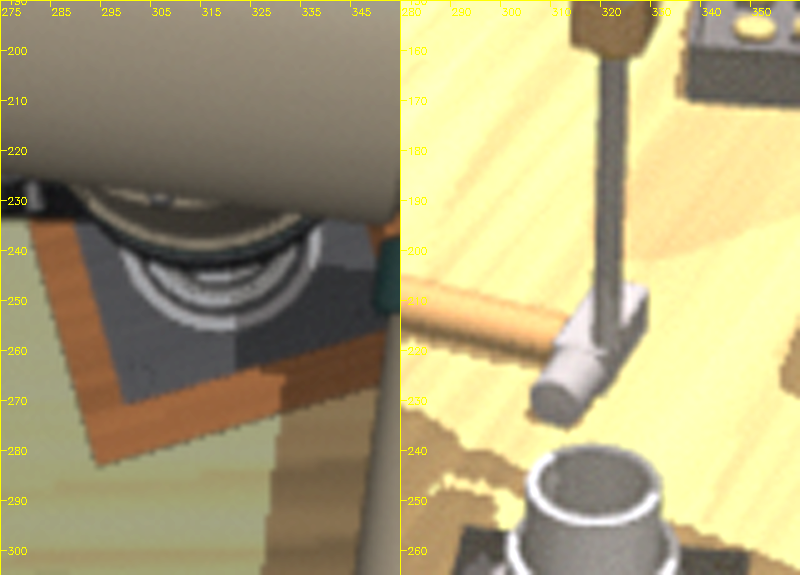

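```bash
python3 - <<'E'
from m import *
np.set_printoptions(precision=4,suppress=True)
print("handle side",onz("side",(390.3,154.9),.185), "top",onz("top",(478.2,254.6),.185))
# bore: side rim extents with z=.126 fixed
o=px((280,225),5,(126,263,68,152))
print("cup side z fixed",least_squares(lambda q:ext("side",(*q,.126),.024)-o,[.56,0]).x)
tx=np.array([np.cos(np.radians(8)),np.sin(np.radians(8))])
p=np.array([.5598,-.0114])
for k in np.arange(-4,1)*1e-3:
    q=p+k*tx;print(k,proj("side",[(*q,.184),(*q,.284)]).ravel())
# rod edge detection in current side picture
g=cv2.cvtColor(cv2.imread("pics/g6s.png"),6).astype(float)
for v in (164,170,176,182,188,194,200,205):
    r=g[v,310:335];b=np.median(r);w=np.clip(b-r-15,0,None);w[np.abs(np.arange(25)-12)>7]=0;print(v,310+(w*np.arange(25)).sum()/w.sum())
E
```

```text
handle side [ 0.5166 -0.2828  0.185 ] top [ 0.5184 -0.2838  0.185 ]
cup side z fixed [ 0.5605 -0.0114]
-0.004 [322.1019 219.3933 324.0363 166.5737]
-0.003 [321.523  219.2966 323.4157 166.4823]
-0.002 [320.9443 219.2    322.7954 166.3908]
-0.001 [320.3659 219.1034 322.1754 166.2995]
0.0 [319.7878 219.0069 321.5557 166.2082]
164 322.1058315334773
170 322.1752136752137
176 321.94262295081967
182 321.72019464720194
188 321.5106888361045
194 321.31067961165047
200 321.3813131313131
205 321.04347826086956
```

Request:
send_rows([
  {"gripper": 1,"linear": [0.0022,0.0008,0],"delta_rot": [0,0,0]},
  {"gripper": 1,"linear": [0.0022,0.0008,0],"delta_rot": [0,0,0]},
  {"gripper": 1,"linear": [0.0022,0.0008,-0.02],"delta_rot": [0,0,0]},
  {"gripper": 1,"linear": [0.0022,0.0008,-0.04],"delta_rot": [0,0,0]},
  {"gripper": 1,"linear": [0.0022,0.0008,-0.06],"delta_rot": [0,0,0]},
  {"gripper": 1,"linear": [0.0022,0.0008,-0.075],"delta_rot": [0,0,0]},
  {"gripper": 1,"linear": [0.0022,0.0008,-0.082],"delta_rot": [0,0,0]},
  {"gripper": 1,"linear": [0.0022,0.0008,-0.082],"delta_rot": [0,0,0]},
])

```text
clock: 16.95
position: [0.5617, -0.0094, 0.2381]
ee_rot: [-0.001, -0.07, 0.998, 0.0]
contact_force: [0.3, 0.1, -0.6]
width: 0.0235
gripper_force: 59.8
```

Request:
send_rows([
  {"gripper": 1,"linear": [0,0,0],"delta_rot": [0,0,0]},
  {"gripper": 1,"linear": [0,0,0],"delta_rot": [0,0,0]},
  {"gripper": 1,"linear": [0,0,0],"delta_rot": [0,0,0]},
])

```text
clock: 17.25
position: [0.5627, -0.0095, 0.2399]
ee_rot: [0.001, -0.07, 0.998, -0.0]
contact_force: [-0.1, -0.0, -1.7]
width: 0.0237
gripper_force: 59.8
```

```bash
python3 - <<'E'
from rig import get_state, optics
from v import *
s=get_state();print(s["position"],s["ee_rot"],s["contact_force"])
I=[optics.get_image(n)["pixels"] for n in("top","side")]
for n,i in zip("ts",I): cv2.imwrite(f"pics/g7{n}.png",i)
tiles([(I[1],(290,195))],"pics/crop8.png",s=8,cols=1,w=60,h=70)
print(proj("side",[(.5605,-.0108,z) for z in(.126,.18,.21)]))
E
```

```text
[ 0.56274574 -0.00948381  0.23989781] [ 9.07287960e-04 -6.95643162e-02  9.97577046e-01 -1.38079107e-04] [-0.073825   -0.02190205 -1.70856092]
[[318.36269502 246.62353641]
 [319.20078494 221.05914723]
 [319.69284593 206.04973277]]
```

View pics/crop8.png

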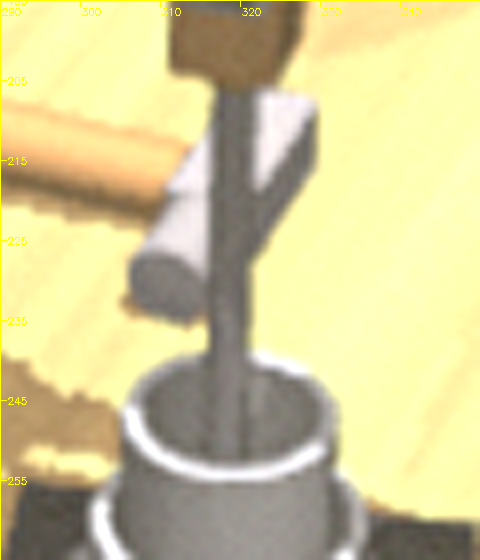

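Request:
send_rows([
  {"gripper": 1,"linear": [-0.0007,-0.001,0],"delta_rot": [0,0,0]},
  {"gripper": 1,"linear": [-0.0007,-0.001,0],"delta_rot": [0,0,0]},
  {"gripper": 1,"linear": [-0.0007,-0.001,0],"delta_rot": [0,0,0]},
  {"gripper": 1,"linear": [-0.0007,-0.001,-0.006],"delta_rot": [0,0,0]},
  {"gripper": 1,"linear": [-0.0007,-0.001,-0.012],"delta_rot": [0,0,0]},
  {"gripper": 1,"linear": [-0.0007,-0.001,-0.018],"delta_rot": [0,0,0]},
  {"gripper": 1,"linear": [-0.0007,-0.001,-0.018],"delta_rot": [0,0,0]},
  {"gripper": 1,"linear": [-0.0007,-0.001,-0.018],"delta_rot": [0,0,0]},
])

```text
clock: 18.15
position: [0.5614, -0.0104, 0.2206]
ee_rot: [-0.0, -0.07, 0.998, 0.0]
contact_force: [-0.4, 0.0, -0.9]
width: 0.0233
gripper_force: 59.8
```

Request:
send_rows([
  {"gripper": 1,"linear": [0,0,0],"delta_rot": [0,0,0]},
])

```text
clock: 18.25
position: [0.5617, -0.0105, 0.2211]
ee_rot: [0.0, -0.07, 0.998, 0.0]
contact_force: [0.8, -0.4, -1.3]
width: 0.0237
gripper_force: 59.8
```

Request:
send_rows([
  {"gripper": 1,"linear": [0,0,0],"delta_rot": [0,0,0]},
])

```text
clock: 18.35
position: [0.5617, -0.0105, 0.2212]
ee_rot: [0.0, -0.07, 0.998, -0.0]
contact_force: [-0.8, -0.2, -1.7]
width: 0.0232
gripper_force: 59.8
```

Good: tip at about 85 mm, on the bore's axis. Lowering the remaining 53.5 mm gently.

Request:
send_rows([
  {"gripper": 1,"linear": [0,0,-0.007],"delta_rot": [0,0,0]},
  {"gripper": 1,"linear": [0,0,-0.014],"delta_rot": [0,0,0]},
  {"gripper": 1,"linear": [0,0,-0.021],"delta_rot": [0,0,0]},
  {"gripper": 1,"linear": [0,0,-0.028],"delta_rot": [0,0,0]},
  {"gripper": 1,"linear": [0,0,-0.035],"delta_rot": [0,0,0]},
  {"gripper": 1,"linear": [0,0,-0.042],"delta_rot": [0,0,0]},
  {"gripper": 1,"linear": [0,0,-0.048],"delta_rot": [0,0,0]},
  {"gripper": 1,"linear": [0,0,-0.0535],"delta_rot": [0,0,0]},
])

```text
clock: 19.15
position: [0.5615, -0.0104, 0.1669]
ee_rot: [-0.0, -0.07, 0.998, 0.0]
contact_force: [-0.1, -0.8, -1.3]
width: 0.0233
gripper_force: 59.8
```

Request:
send_rows([
  {"gripper": 1,"linear": [0,0,0],"delta_rot": [0,0,0]},
  {"gripper": 1,"linear": [0,0,0],"delta_rot": [0,0,0]},
  {"gripper": 1,"linear": [0,0,0],"delta_rot": [0,0,0]},
  {"gripper": 1,"linear": [0,0,0],"delta_rot": [0,0,0]},
  {"gripper": 1,"linear": [0,0,0],"delta_rot": [0,0,0]},
])

```text
clock: 19.65
position: [0.5617, -0.0105, 0.1678]
ee_rot: [0.0, -0.07, 0.998, -0.0]
contact_force: [0.2, -0.0, -1.3]
width: 0.0231
gripper_force: 59.8
```

```bash
python3 - <<'E'
from rig import get_state, optics
from v import *
s=get_state();print(s["position"],s["ee_rot"],s["contact_force"],s["qd"])
I=[optics.get_image("side")["pixels"]]
cv2.imwrite("pics/g8s.png",I[0])
tiles([(I[0],(280,225))],"pics/crop9.png",s=8,cols=1,w=75,h=75)
print(proj("side",[(.5605,-.0107,z) for z in(.064,.126,.146,.031)]))
E
```

```text
[ 0.5616696  -0.01045282  0.16777787] [ 2.96064791e-04 -6.95813813e-02  9.97576234e-01 -2.41091017e-05] [ 0.225926   -0.00172287 -1.27558783] [ 0.00062887  0.00306381  0.00047795 -0.00114146 -0.00166287 -0.00030777]
[[317.4479694  273.91180547]
 [318.34073469 246.65528671]
 [318.6440357  237.39537295]
 [317.0000273  287.58767568]]
```

View pics/crop9.png

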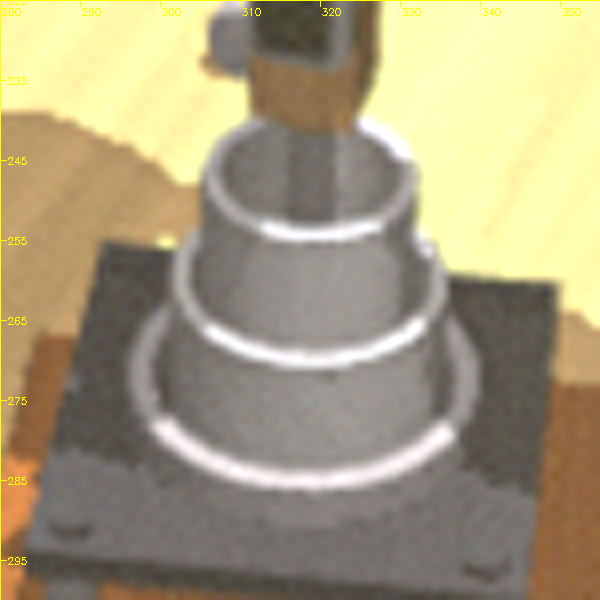

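The rod runs centred inside the narrow cup (rod axis at 318.7, rim centre 318.4). The force still equals the probe's weight alone, so nothing is touching, and the cups are fully down.

```bash
python3 -c "
from rig import sign_off
print(sign_off())"
```

```text
the job is handed in; nothing more can be done
None
```

The job is handed in at about 20 s on the robot clock: the wide cup is in the seat and the narrow cup nested in it. The probe is held still and upright about 0.5 mm off the bore's centre in the last side view, its tip about 31 mm above the table, with no contact seen on the force readings and the bystanders untouched.

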